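# Pack the tackle caddy, leave the larger look-alikes

### The job

Pack the plywood tackle caddy for the morning: the small line spool upright over the spindle pin and down on its seat, the small frosted jar upright in the round cup, the lead sinker standing in the square bin, and the hook file lying flat in the long trough, in whatever order you like. Put the glass jar down gently, do not drop it, and leave the larger spool and the larger jar standing where they are on the bench. Let go of everything at the end.

Things in the scene. Friction and masses are not known exactly. Their poses are not given: they have to be found in the camera images.
- small_spool: The smaller of two line spools: blue plastic flanges 48 mm in diameter and 6 mm thick with clear line wound between them (40 mm diameter), 34 mm tall, standing on one flange, with a 26 mm through hole up its axis. About 50 g. Origin at the centre of its underside, z up along the hole. Belongs on the spindle.
- small_jar: The smaller of two frosted glass jars with closed black caps: a straight cylinder 44 mm in diameter, 50 mm tall with the cap (the cap is the top 14 mm, the same diameter). About 100 g, upright. Origin at the centre of its underside, z up. Belongs in the round cup.
- hook_file: Hook file lying flat, 115 mm long, about 60 g: black plastic handle 70 x 18 mm, 14 mm high, and stainless blade 45 x 13 x 4 mm. x runs from handle to tip; origin on the underside at mid-length (handle from x = -57.5 to +12.5 mm, blade to +57.5), so it lies on the handle near the centre of mass. z up. Belongs in the trough, either way round.
- sinker: Dull dark lead sinker standing upright: a cylinder 30 mm in diameter up to 38 mm height, then tapering to 47 mm, with a small brass wire eye on top (to 54 mm). About 270 g. Origin at the centre of its underside, z up. Belongs in the square bin.
- large_spool: The larger line spool, a look-alike of the small one: flanges 68 mm in diameter, 34 mm tall, same colours, also with a 26 mm hole. Does not belong in the caddy; stays where it is. Origin at the centre of its underside.
- large_jar: The larger frosted glass jar with a closed black cap, a look-alike: 64 mm in diameter, 60 mm tall. Does not belong in the caddy; stays where it is. Origin at the centre of its underside.
- cup: Round open cup: inner diameter 68 mm, outer 74, rim 18 mm and inner floor 4 mm above its underside. Cup, bin and spindle stand in a row 80 mm apart, in varying order. A grey plastic holder fixed on the caddy; its origin is the centre of its underside, 8 mm above the bench; x along the caddy, y across it away from the trough, z up.
- bin: Square open bin: inner 52 x 52 mm, outer 58 x 58, rim 15 mm and inner floor 3 mm above its underside. A grey plastic holder fixed on the caddy; its origin is the centre of its underside, 8 mm above the bench; x along the caddy, y across it away from the trough, z up.
- spindle: Upright steel pin, 10 mm diameter, on a round seat 60 mm in diameter and 8 mm high; the pin's top is 38 mm above the underside. A grey plastic holder fixed on the caddy; its origin is the centre of its underside, 8 mm above the bench; x along the caddy, y across it away from the trough, z up.
- trough: Long trough: inner 140 x 40 mm, outer 148 x 48, rim 16 mm and inner floor 4 mm above its underside; the long walls are open over the middle 72 mm for fingers. Origin: centre of its underside, 8 mm above the bench; x along it, y across towards the row of other holders, 85 mm away. Fixed on the caddy: a fixed 270 x 170 mm plywood board, 8 mm thick, with 30 mm high boards at its short ends.

How it is judged:
At the end, for the whole second after the job is handed in: Small spool over the pin on its seat (11 mm), small jar on the cup floor (15 mm), sinker on the bin floor (17 mm), file flat on the trough floor (17 mm along, 15 across), all within 7 degrees of upright/flat, released, at rest; large spool and jar upright within 25 mm of their start (horizontal distance between small_jar and cup below 0.015 m and z of small_jar in the frame of cup between 0.001 and 0.008 m and angle between each of small_jar, sinker, small_spool, hook_file, large_spool, large_jar's own z axis and vertical below 0.12 rad and horizontal distance between sinker and bin below 0.017 m and z of sinker in the frame of bin between 0 and 0.007 m and horizontal distance between small_spool and spindle below 0.011 m and z of small_spool in the frame of spindle between 0.005 and 0.012 m and x of hook_file in the frame of trough between -0.017 and 0.017 m and y of hook_file in the frame of trough between -0.015 and 0.015 m and z of hook_file in the frame of trough between 0.001 and 0.008 m and linear speed of each of small_spool, small_jar, hook_file, sinker, large_spool, large_jar below 0.02 m/s and contact force between each of small_spool, small_jar, hook_file, sinker, large_spool, large_jar and the fingers below 0.05 N and distance of each of large_spool, large_jar from where it was at the start of the episode below 0.025 m); the robot touches nothing.
It fails at once if the large spool is moved more than 25 mm from its place or tipped (distance of large_spool from where it was at the start of the episode above 0.025 m or angle between large_spool's own z axis and vertical above 0.35 rad).
It fails at once if the large jar is moved more than 25 mm from its place or tipped (distance of large_jar from where it was at the start of the episode above 0.025 m or angle between large_jar's own z axis and vertical above 0.35 rad).
It fails at once if the small glass jar is dropped: it falls out of the fingers faster than 0.7 m/s (about 25 mm of free fall) (linear speed of small_jar above 0.7 m/s and contact force between small_jar and the fingers below 0.05 N).
It also fails if it takes over 109 s, if anything falls off the work surface, if the arm or the gripper's body presses on something with over 40 N, if the wrist force passes 120 N, or if a joint passes its speed limit or range.

### The arm

A 6-joint arm with a two-finger parallel gripper is mounted at the origin on the work surface. World frame = base frame: x ahead of the robot, y to its left, z up, the work surface at z = 0. Lengths are in m, angles in rad, forces in N, time in s.
With the tool pointing down it reaches from about 0.25 to 0.775 m from the base axis. Payload 4 kg.
Tool frame: the origin (TCP) lies at the very end of the fingers, on their centre line; the grasp point (between the pads) lies 19 mm behind it (robot.tcp_to_grasp is the distance from the TCP to the grasp point, in m); z points along the fingers, y is the line along which they close (so a half turn about z gives the same grasp; the last joint's range is limited). The gripper opens to 94 mm and grips with 3 to 60 N. Pads are 16 mm wide; open, the fingers measure 119 mm over their backs; the gripper's body (75 mm by 177 mm) begins 78 mm behind the grasp point.
Start: joints at [1.064, 0.087, 1.371, -0, 1.684, -0.103], TCP at [0.216, 0.506, 0.206] pointing down, gripper open.
Joint ranges: [-3.1, 3.1], [-0.76, 2.03], [0.27, 2.55], [-1.08, 4.22], [0.17, 2.65], [-2.57, 2.57]. Speed limits (rad/s): [2.79, 2.79, 3.14, 3.14, 3.14, 3.14].

### API

Orientations are given as [roll, pitch, yaw] about the fixed x, y, z axes, in that order (R = Rz(yaw) Ry(pitch) Rx(roll)).
In Python, from bench import robot, camrig, get_obs gives the robot as it stands (robot), with the cameras (camrig) and the readings as plain functions.
- The arm moves only by the tool nudge_tcp, called after "Emit:" as name(argument=value, ...), one argument or row to a line, values as JSON. Schema: {"type":"object","properties":{"offsets":{"type":"array","items":{"type":"array","items":{"type":"number"},"minItems":5,"maxItems":5},"minItems":1,"maxItems":20},"only":{"type":"string"},"quiet":{"type":"boolean"},"lines":{"type":"string"}},"required":["offsets"],"additionalProperties":false}. offsets is a list of rows, 1 to 20 of them, each of 5 numbers: the finger opening in m, then dx, dy, dz in normalised numbers (1 is 0.25 m), then a turn about the tool's z in a scale on which 1.0 is 180 degrees; each row shifts and turns the commanded pose from where the row before left it, along the tool's axes as they then stand; what a row does not reach is not made up. A row lasts 1/12 s, in which the tool goes at most 0.0417 m and 0.125 rad, less where a joint would pass 70% of its speed; a pose out of reach is approached as far as the arm can. The fingers move at their own pace and stop on an object; the grip force is fixed at half the most. Time passes only in rows, so rows that do not move let the fingers close. The tool returns the time, the measured TCP pose, the force, the opening and the grip force at its end. only (a regular expression) keeps the lines of the reply that match it, lines (a string "A,B") keeps lines A to B, and quiet returns only ok. No shift or turn number may pass 1 either way. Input that does not fit is refused with a message, and nothing moves.
- get_obs(): the state, without advancing time (a new reading comes with each control period).
- camrig.snapshot(name): name is "scene" or "side" or "wrist"; returns a dict with "color" (420x560x3 uint8, blue, green, red), "fx", "fy", "cx", "cy" (pixels), "extrinsics" (4x4, takes a point from world to camera coordinates). Camera axes: x right, y down, z forward; pixel columns grow to the right and rows downward; lengths in m; the calibration is good to about 2 mm. The wrist camera is an equidistant fisheye: a pixel r from the principal point sees the ray r / f radians off the axis. A picture is of the moment at which its call begins. There is no depth.
- robot.close_job(): hands the job in; it is judged then, once.
The state is a dict: "time": time; "joint_positions": joint angles; "qvel": joint speeds; "joint_torque": joint torques, N m; "tool_pos": TCP position; "ee_rot": TCP orientation; "wrist_force": force on the tool from outside, world axes, zero at the start; "wrist_torque": the same for the moment, N m; "width": finger opening in m; "finger_force": force on a finger pad.
Only numpy, scipy, OpenCV 4.12 (cv2) and the standard library are available. Lean on these libraries where they do the work, as an engineer would, in place of code of your own. Each camera call takes 0.05 s, during which the arm holds its last target. There are 200 camera calls.

## Working session

There is one attempt and no reset: what is moved stays moved. The work goes in short steps, Python scripts to look and compute and a tool call to move; the robot and the scene stay as the last step left them, time stands still between calls to the robot, and variables do not carry over. Pictures are saved under pics/ and viewed, at most 17 in all, crops included, and the job is handed in when it is done.

```bash
ls; mkdir -p pics
```

Run:
```python
from bench import robot, camrig, get_obs
import cv2,numpy as np
o=get_obs();print(o['time'],o['tool_pos'],o['ee_rot'],o['width'])
for n in ("scene","side","wrist"):
    s=camrig.snapshot(n);cv2.imwrite(f"pics/{n}0.png",s["color"]);print(n,s["fx"],s["fy"],s["cx"],s["cy"]);print(np.round(s["extrinsics"],4).tolist())
```

```text
bench.py
pics
0.0 [0.21582435 0.50527303 0.20429819] [-3.13936526e+00 -2.11802954e-04  2.73780038e+00] 0.09369770514296946
scene 404.0714348758161 404.0714348758161 282.43532876735065 211.5314201799576
[[-0.8521, 0.5233, -0.0059, 0.4271], [0.3385, 0.5425, -0.7688, -0.1904], [-0.3992, -0.6571, -0.6394, 1.0419], [0.0, 0.0, 0.0, 1.0]]
side 432.4467705788046 432.4467705788046 285.10955838578434 207.51536791286614
[[0.9966, -0.0811, 0.0154, -0.5245], [-0.0538, -0.7792, -0.6244, 0.084], [0.0627, 0.6215, -0.7809, 0.9239], [0.0, 0.0, 0.0, 1.0]]
wrist 325.19226210127806 325.19226210127806 280.5464068369224 206.9394469793903
[[0.3944, 0.9189, -0.001, -0.5502], [0.8837, -0.3789, 0.2748, -0.0271], [0.2521, -0.1093, -0.9615, 0.391], [0.0, 0.0, 0.0, 1.0]]
```

View pics/scene0.png

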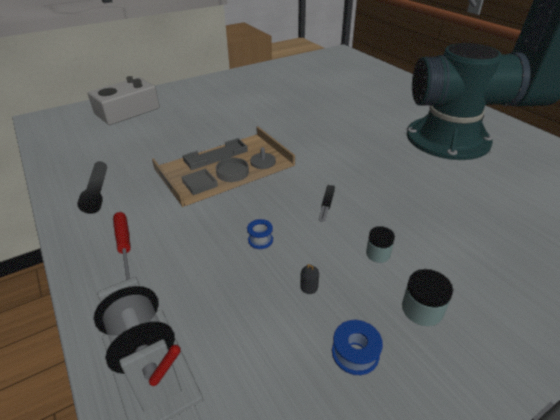

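View pics/side0.png

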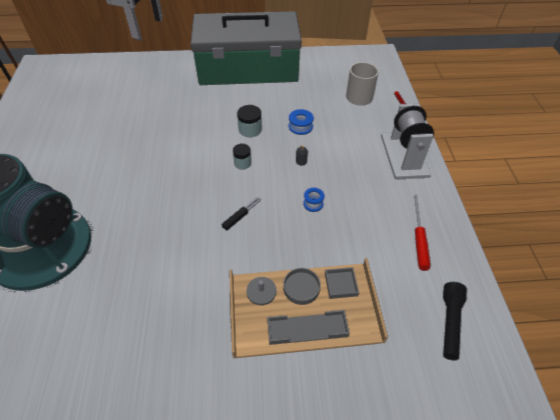

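View pics/wrist0.png

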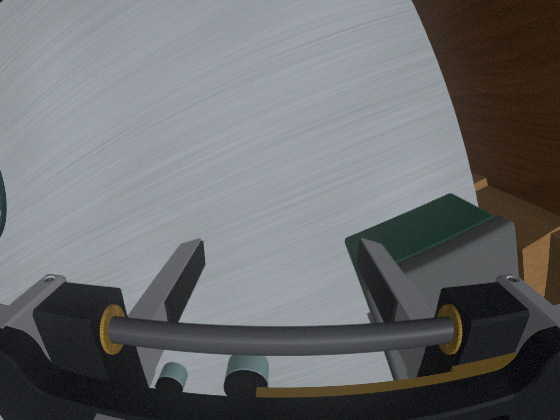

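The side view shows the spindle at (262,287), cup at (302,286), bin at (341,283) and trough at (308,327). The small spool is at (314,198), sinker at (302,156), small jar at (242,155) and file at (241,213). I'll enlarge both views for exact pixels.

Run:
```python
import cv2
s=cv2.imread("pics/side0.png");c=cv2.imread("pics/scene0.png")
cv2.imwrite("pics/c1.png",cv2.resize(s[255:360,220:395],None,fx=4.5,fy=4.5,interpolation=cv2.INTER_CUBIC))
cv2.imwrite("pics/c2.png",cv2.resize(s[95:240,210:340],None,fx=4,fy=4,interpolation=cv2.INTER_CUBIC))
cv2.imwrite("pics/c3.png",cv2.resize(c[125:210,145:305],None,fx=5,fy=5,interpolation=cv2.INTER_CUBIC))
```

```text
(no output)
```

View pics/c1.png

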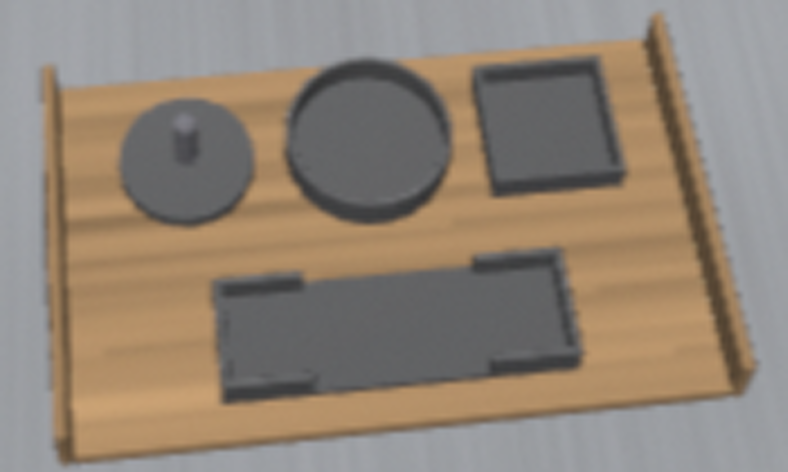

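View pics/c2.png

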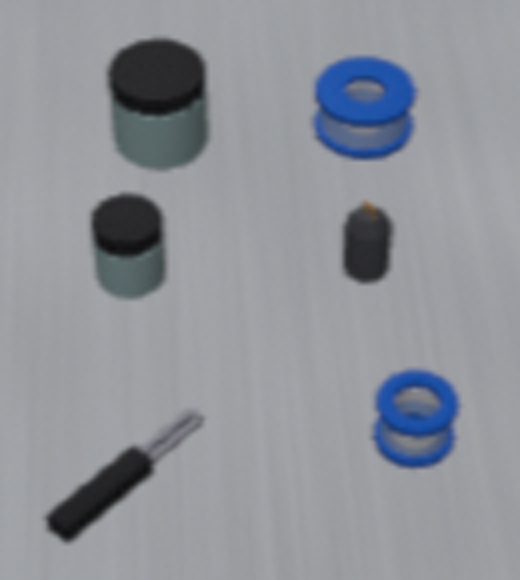

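View pics/c3.png

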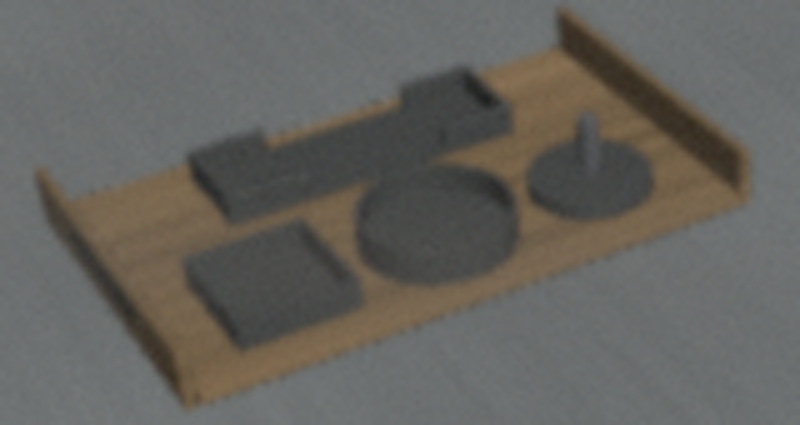

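The crops show the holder rims and the object tops clearly. In c1 the pin top is at (186,119). The bin rim corners are (473,70), (600,57), (625,172) and (493,185). The trough rim corners are (213,283), (563,250), (581,355) and (222,390). Next I cast these and the mask contours onto planes.

Create geo.py:
```python
import numpy as np,cv2
from scipy.optimize import least_squares
K={'scene':(404.0714,282.4353,211.5314,[[-0.8521,0.5233,-0.0059,0.4271],[0.3385,0.5425,-0.7688,-0.1904],[-0.3992,-0.6571,-0.6394,1.0419]]),
'side':(432.4468,285.1096,207.5154,[[0.9966,-0.0811,0.0154,-0.5245],[-0.0538,-0.7792,-0.6244,0.084],[0.0627,0.6215,-0.7809,0.9239]])}
def cam(n):
    f,cx,cy,E=K[n];E=np.array(E);return f,cx,cy,E[:,:3],-E[:,:3].T@E[:,3]
def plane(n,px,z):
    f,cx,cy,R,C=cam(n);px=np.atleast_2d(px).astype(float)
    d=np.c_[(px[:,0]-cx)/f,(px[:,1]-cy)/f,np.ones(len(px))]@R
    return C[:2]+d[:,:2]*((z-C[2])/d[:,2])[:,None]
def comp(mask,seed):
    nl,l,st,_=cv2.connectedComponentsWithStats(mask.astype(np.uint8))
    ys,xs=np.nonzero(l);i=np.argmin((xs-seed[0])**2+(ys-seed[1])**2)
    return (l==l[ys[i],xs[i]]).astype(np.uint8)
def circle(n,m,z,r):
    "known-radius circle through the far part of the outline, on plane z"
    c=max(cv2.findContours(m,cv2.RETR_EXTERNAL,cv2.CHAIN_APPROX_NONE)[0],key=len)[:,0]
    w=plane(n,c,z);C=cam(n)[4][:2];u=w.mean(0)-C;u/=np.linalg.norm(u)
    t=(w-w.mean(0))@u;w=w[t>0.25*t.max()]
    s=least_squares(lambda p:np.hypot(*(w-p).T)-r,w.mean(0)-u*r*.5,loss='soft_l1',f_scale=.001)
    return s.x,np.sqrt(np.mean(s.fun**2))*1e3
```

Run:
```python
from geo import *
I={n:cv2.imread(f'pics/{n}0.png').astype(int) for n in K}
for n,im in I.items():
    b,g,r=im[...,0],im[...,1],im[...,2];mx=im.max(2)
    blue=(b>r+60); dark=(mx<(60 if n=='scene' else 75))
    S={'side':dict(sspool=(314,195),lspool=(301,118),sjar=(242,150),ljar=(249,114),sinker=(302,157)),
       'scene':dict(sspool=(260,226),lspool=(357,335),sjar=(381,236),ljar=(428,287),sinker=(310,280))}[n]
    for k,(mask,z,rad) in dict(sspool=(blue,.034,.024),lspool=(blue,.034,.034),sjar=(dark,.05,.022),ljar=(dark,.06,.032)).items():
        m=comp(mask,S[k]);print(n,k,m.sum(),*circle(n,m,z,rad))
    m=comp(mx<80,S['sinker']);ys,xs=np.nonzero(m);print(n,'sinker',m.sum(),xs.min(),xs.max(),ys.min(),ys.max())
    print('  mid-height',plane(n,[(xs.min()+xs.max())/2,(ys.min()+ys.max())/2],.022))
    m=comp(dark,(237,217) if n=='side' else (328,195));c=cv2.findContours(m,0,1)[0][0]
    print(n,'handle',m.sum(),[np.round(plane(n,p,.008)[0],4) for p in cv2.boxPoints(cv2.minAreaRect(c))])
u1=lambda u,v:((u+.5)/4.5-.5+220,(v+.5)/4.5-.5+255)
u3=lambda u,v:((u+.5)/5-.5+145,(v+.5)/5-.5+125)
P=lambda q,z:plane('side',[u1(*a) for a in q],z); Q=lambda q,z:plane('scene',[u3(*a) for a in q],z)
print('pin',P([(186,119)],.046),Q([(587,115)],.046))
print('cup',P([(286,140),(452,140)],.026),P([(286,140),(452,140)],.026).mean(0),Q([(357,225),(519,222)],.026).mean(0))
bi=P([(473,70),(600,57),(625,172),(493,185)],.023);print('bin',bi,bi.mean(0),Q([(185,265),(303,222),(362,290),(240,335)],.023).mean(0))
tr=P([(213,283),(563,250),(581,355),(222,390)],.024);print('trough',tr,tr.mean(0))
```

```text
scene sspool 223 [0.59991107 0.08189372] 0.8628367853849016
scene lspool 1568 [0.59838371 0.35263021] 0.97835182674093
scene sjar 476 [0.43976422 0.22264807] 1.2030390595663845
scene ljar 1493 [0.46178657 0.3480752 ] 1.0406485547678779
scene sinker 463 300 318 266 293
  mid-height [[0.58521344 0.21870055]]
scene handle 166 [array([0.4457, 0.06  ]), array([0.3943, 0.0079]), array([0.3841, 0.0229]), array([0.4358, 0.0738])]
side sspool 281 [0.59659956 0.07453625] 1.3456779170915891
side lspool 388 [0.59579462 0.34763144] 1.3530245266102576
side sjar 215 [0.43655816 0.21489911] 1.2817399119533197
side ljar 365 [0.45916515 0.34120242] 1.5216062869361844
side sinker 172 296 307 148 164
  mid-height [[0.58437483 0.21443371]]
side handle 228 [array([0.3851, 0.0267]), array([0.4362, 0.077 ]), array([0.4471, 0.0587]), array([0.3962, 0.0096])]
pin [[ 0.46753432 -0.1422146 ]] [[ 0.46720909 -0.14381714]]
cup [[ 0.51031977 -0.14452997]
 [ 0.58238474 -0.14979082]] [ 0.54635226 -0.1471604 ] [ 0.55213365 -0.12795462]
bin [[ 0.59685761 -0.1140232 ]
 [ 0.65502111 -0.1114826 ]
 [ 0.65556304 -0.16903483]
 [ 0.59760169 -0.17098616]] [ 0.62626086 -0.1413817 ] [ 0.62841063 -0.1328434 ]
trough [[ 0.47507431 -0.2073069 ]
 [ 0.62247061 -0.20347254]
 [ 0.62210492 -0.2493901 ]
 [ 0.47615562 -0.25301227]] [ 0.54895137 -0.22829545]
```

Checks pass: the pin-to-bin distance is 159 mm, the trough rim is about 147 x 46 mm, and the handle is 71 mm long. The two views bracket each object. World estimates:

| Thing | x, y (m) |
|---|---|
| Spool | .598, .078 |
| Small jar | .438, .219 |
| Sinker | .585, .2165 |
| File grasp | .426, .052 (yaw .774) |
| Pin | .4675, -.143 |
| Cup | .547, -.142 |
| Bin | .626, -.1415 |
| Trough | .549, -.228 |

The sinker goes first. I turn the tool to yaw π so its axes line up with the world.

The rows are not in the units I measure in: shifts go in shares of 0.25 m and turns go in shares of 180 degrees. I convert before sending: -0.0264 m is -0.1056, -0.0206 m is -0.0824, -0.101 rad is -0.0321.

Emit:
nudge_tcp(
  offsets=[
    [0.094, 0, 0, 0, -0.0321],
    [0.094, 0, 0, 0, -0.0321],
    [0.094, 0, 0, 0, -0.0321],
    [0.094, 0, 0, 0, -0.0321],
    [0.094, -0.1056, -0.0824, 0, 0],
    [0.094, -0.1056, -0.0824, 0, 0],
    [0.094, -0.1056, -0.0824, 0, 0],
    [0.094, -0.1056, -0.0824, 0, 0],
    [0.094, -0.1056, -0.0824, 0, 0],
    [0.094, -0.1056, -0.0824, 0, 0],
    [0.094, -0.1056, -0.0824, 0, 0],
    [0.094, -0.1056, -0.0824, 0, 0],
    [0.094, -0.1056, -0.0824, 0, 0],
    [0.094, -0.1056, -0.0824, 0, 0],
    [0.094, -0.1056, -0.0824, 0, 0],
    [0.094, -0.1056, -0.0824, 0, 0],
    [0.094, -0.1056, -0.0824, 0, 0],
    [0.094, -0.1056, -0.0824, 0, 0],
  ],
)

```text
time: 1.65
tool_pos: [0.5867, 0.2162, 0.205]
ee_rot: [-3.142, -0.001, -3.141]
wrist_force: [0.6, 1.3, 0.7]
width: 0.0941
finger_force: 0.0
```

Emit:
nudge_tcp(
  offsets=[
    [0.094, 0, 0, 0, 0],
    [0.094, 0, 0, 0, 0],
  ],
)

```text
time: 1.82
tool_pos: [0.5864, 0.2161, 0.2041]
ee_rot: [-3.141, -0.002, 3.139]
wrist_force: [-0.5, 0.2, 0.4]
width: 0.094
finger_force: 0.0
```

Converted, 0.03 m is 0.12, 0.02 m is 0.08.

Emit:
nudge_tcp(
  offsets=[
    [0.07, 0, 0, 0.12, 0],
    [0.07, 0, 0, 0.12, 0],
    [0.07, 0, 0, 0.12, 0],
    [0.07, 0, 0, 0.12, 0],
    [0.07, 0, 0, 0.12, 0],
    [0.07, 0, 0, 0.08, 0],
    [0.07, 0, 0, 0.04, 0],
    [0.07, 0, 0, 0.04, 0],
    [0.07, 0, 0, 0, 0],
    [0.07, 0, 0, 0, 0],
  ],
)

```text
time: 2.65
tool_pos: [0.586, 0.2181, 0.0164]
ee_rot: [3.141, 0.001, -3.141]
wrist_force: [0.4, -0.1, -0.5]
width: 0.07
finger_force: 0.0
```

Run:
```python
from bench import robot, camrig, get_obs
import cv2,numpy as np
for n in ("side","wrist"):
    s=camrig.snapshot(n);cv2.imwrite(f"pics/{n}1.png",s["color"])
a=cv2.imread('pics/side1.png')[80:230,200:350];b=cv2.imread('pics/wrist1.png')
cv2.imwrite('pics/m1.png',np.hstack([cv2.resize(a,(400,400)),cv2.resize(b,(400,300))[:, :] if 0 else cv2.copyMakeBorder(cv2.resize(b,(400,300)),0,100,0,0,0)]))
```

```text
(no output)
```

View pics/m1.png

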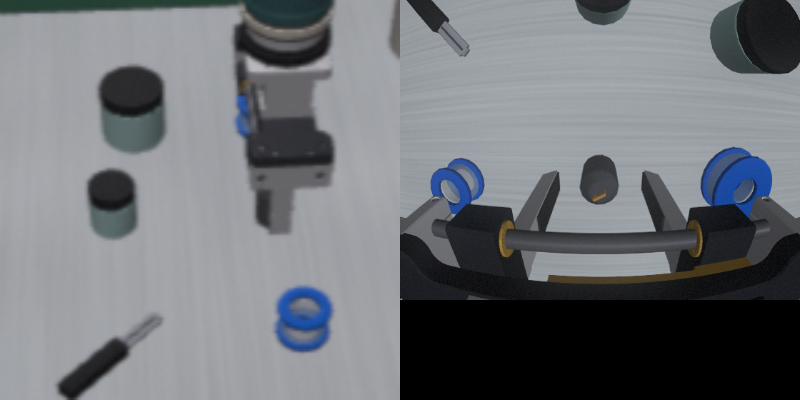

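The wrist view shows the sinker centred between the fingers at (600,180) in the montage. Now I grip and lift.

Emit:
nudge_tcp(
  offsets=[
    [0.02, 0, 0, 0, 0],
    [0.02, 0, 0, 0, 0],
    [0.02, 0, 0, 0, 0],
    [0.02, 0, 0, 0, 0],
    [0.02, 0, 0, 0, 0],
    [0.02, 0, 0, 0, 0],
    [0.02, 0, 0, 0, 0],
    [0.02, 0, 0, 0, 0],
  ],
)

```text
time: 3.42
tool_pos: [0.5858, 0.2172, 0.0155]
ee_rot: [-3.141, 0.0, -3.141]
wrist_force: [-0.2, 0.0, 0.7]
width: 0.0292
finger_force: 30.0
```

Emit:
nudge_tcp(
  offsets=[
    [0.02, 0, 0, -0.08, 0],
    [0.02, 0, 0, -0.12, 0],
    [0.02, 0, 0, -0.12, 0],
    [0.02, 0, 0, -0.12, 0],
    [0.02, 0, 0, 0, 0],
    [0.02, 0, 0, 0, 0],
  ],
)

```text
time: 3.92
tool_pos: [0.5868, 0.2178, 0.1268]
ee_rot: [3.14, 0.004, -3.141]
wrist_force: [0.3, 0.1, -2.9]
width: 0.0294
finger_force: 30.0
```

Run:
```python
from bench import robot, camrig, get_obs
import cv2
cv2.imwrite('pics/wrist2.png',camrig.snapshot('wrist')['color'])
```

```text
(no output)
```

View pics/wrist2.png

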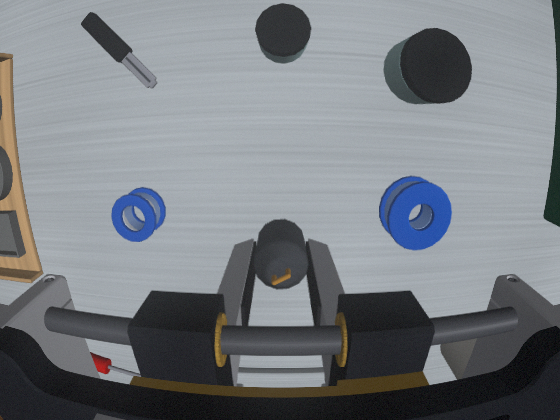

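The sinker is held upright with a width of 29 mm. This view also shows the spool hole at (134,215) and the jar cap at (283,32), so I use them as a cross-check.

Add to geo.py:
```python
def wplane(s,px,z):
    "wrist fisheye pixels to world plane z"
    E=s['extrinsics'];R=E[:3,:3];C=-R.T@E[:3,3]
    p=(np.atleast_2d(px)-[s['cx'],s['cy']])/s['fx'];th=np.hypot(*p.T)
    d=np.c_[p*(np.sin(th)/th)[:,None],np.cos(th)]@R
    return C[:2]+d[:,:2]*((z-C[2])/d[:,2])[:,None]
```

Run:
```python
from geo import *
from bench import robot, camrig, get_obs
s=camrig.snapshot('wrist')
print('spool',wplane(s,[(134,215)],.034),'lsp',wplane(s,[(420,216)],.034),'jar',wplane(s,[(283,30)],.05),'eye',wplane(s,[(281,277)],.126+.037),'file',wplane(s,[(118,46),(151,84),(86,17)],.014))
```

```text
spool [[0.58939763 0.08221595]] lsp [[0.59074727 0.34722853]] jar [[0.43633091 0.22042744]] eye [[0.58030889 0.21846959]] file [[0.42821439 0.06408463]
 [0.47001454 0.09963652]
 [0.38961056 0.02399107]]
```

The wrist view agrees to a few mm, with slight bias in x near its lower edge. I carry the sinker over the bin.

Converted, -0.036 m is -0.144, -0.0043 m is -0.0172.

Emit:
nudge_tcp(
  offsets=[
    [0.02, -0.0172, -0.144, 0, 0],
    [0.02, -0.0172, -0.144, 0, 0],
    [0.02, -0.0172, -0.144, 0, 0],
    [0.02, -0.0172, -0.144, 0, 0],
    [0.02, -0.0172, -0.144, 0, 0],
    [0.02, -0.0172, -0.144, 0, 0],
    [0.02, -0.0172, -0.144, 0, 0],
    [0.02, -0.0172, -0.144, 0, 0],
    [0.02, -0.0172, -0.144, 0, 0],
    [0.02, -0.0172, -0.142, 0, 0],
    [0.02, 0, 0, 0, 0],
    [0.02, 0, 0, 0.1, 0],
    [0.02, 0, 0, 0.1, 0],
    [0.02, 0, 0, 0, 0],
    [0.02, 0, 0, 0, 0],
  ],
)

```text
time: 5.27
tool_pos: [0.6257, -0.1409, 0.0704]
ee_rot: [3.138, -0.01, -3.141]
wrist_force: [-0.1, -0.3, -2.5]
width: 0.0294
finger_force: 30.0
```

Run:
```python
from geo import *
from bench import robot, camrig, get_obs
s=camrig.snapshot('wrist');cv2.imwrite('pics/wrist3.png',s['color'])
a=camrig.snapshot('side')['color'][220:370,200:400];cv2.imwrite('pics/m3.png',np.hstack([cv2.resize(a,(400,300)),cv2.resize(s['color'],(400,300))]))
```

```text
(no output)
```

View pics/m3.png

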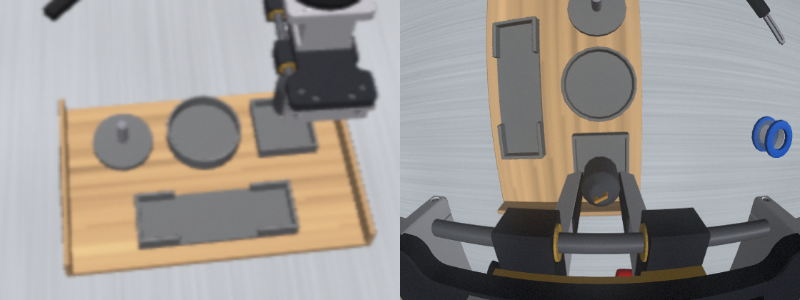

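The sinker is above the bin, whose near rim corners are at (573,134) and (628,133) in the montage. The cup is centred at (598,84). I compute the offsets.

Run:
```python
from geo import *
from bench import robot, camrig, get_obs
s=camrig.snapshot('wrist')
im=cv2.resize(s['color'],None,fx=1,fy=1)
f=lambda u,v:((u-400)*1.4,v*1.4)
o=get_obs();print(o['tool_pos'],o['ee_rot'])
print('bincorners',wplane(s,[f(573,134),f(628,133)],.023),'cup',wplane(s,[f(562,84),f(636,84)],.026).mean(0),'trough',wplane(s,[f(494,26),f(537,17),f(545,157),f(503,158)],.024),'pin',wplane(s,[f(596,3)],.046),'eye',wplane(s,[f(601,198)],.107))
```

```text
[ 0.62949879 -0.14188284  0.07644341] [-3.14118344e+00  1.48663511e-03 -3.14091481e+00]
bincorners [[ 0.59991682 -0.16862914]
 [ 0.59894419 -0.11248664]] cup [ 0.54901466 -0.1419854 ] trough [[ 0.48172891 -0.25177863]
 [ 0.4780732  -0.20399231]
 [ 0.6243881  -0.19942971]
 [ 0.62592194 -0.24857496]] pin [[ 0.47405716 -0.14447459]] eye [[ 0.62777267 -0.1403774 ]]
```

Sinker and bin line up within 2 mm. I lower it, release and rise.

Converted, 0.02 m is 0.08, 0.015 m is 0.06.

Emit:
nudge_tcp(
  offsets=[
    [0.02, 0, 0, 0.08, 0],
    [0.02, 0, 0, 0.06, 0],
    [0.02, 0, 0, 0.032, 0],
    [0.02, 0, 0, 0.016, 0],
    [0.02, 0, 0, 0, 0],
    [0.02, 0, 0, 0, 0],
    [0.02, 0, 0, 0, 0],
  ],
)

```text
time: 6.0
tool_pos: [0.6299, -0.1423, 0.0301]
ee_rot: [-3.141, 0.003, -3.141]
wrist_force: [0.2, 0.4, -2.5]
width: 0.0294
finger_force: 30.0
```

Emit:
nudge_tcp(
  offsets=[
    [0.045, 0, 0, 0, 0],
    [0.045, 0, 0, 0, 0],
    [0.045, 0, 0, 0, 0],
    [0.045, 0, 0, 0, 0],
    [0.045, 0, 0, -0.08, 0],
    [0.045, 0, 0, -0.12, 0],
    [0.07, 0, 0, -0.12, 0],
    [0.07, 0, 0, -0.12, 0],
    [0.07, 0, 0, -0.036, 0],
  ],
)

```text
time: 6.75
tool_pos: [0.6314, -0.1428, 0.1543]
ee_rot: [-3.138, 0.01, -3.141]
wrist_force: [0.5, -0.4, 1.5]
width: 0.0615
finger_force: 0.0
```

Converted, 0.0315 m is 0.126, 0.0047 m is 0.0188.

Emit:
nudge_tcp(
  offsets=[
    [0.075, 0.0188, 0.126, 0, 0],
    [0.075, 0.0188, 0.126, 0, 0],
    [0.075, 0.0188, 0.126, 0, 0],
    [0.075, 0.0188, 0.126, 0, 0],
    [0.075, 0.0188, 0.126, 0, 0],
    [0.075, 0.0188, 0.126, 0, 0],
    [0.075, 0.0188, 0.126, 0, 0],
    [0.075, 0, 0, 0.12, 0],
    [0.075, 0, 0, 0.12, 0],
    [0.075, 0, 0, 0.08, 0],
    [0.075, 0, 0, 0.04, 0],
    [0.075, 0, 0, 0, 0],
    [0.075, 0, 0, 0, 0],
    [0.075, 0, 0, 0, 0],
  ],
)

```text
time: 7.92
tool_pos: [0.5972, 0.0783, 0.0592]
ee_rot: [3.141, 0.003, 3.141]
wrist_force: [0.4, 0.3, 0.8]
width: 0.075
finger_force: 0.0
```

```bash
python3 - <<'E'
from geo import *
from bench import robot, camrig, get_obs
s=camrig.snapshot('wrist');c=s['color'];cv2.imwrite('pics/wrist4.png',c)
i=c.astype(int);m=comp(i[...,0]>i[...,2]+60,(280,250));print(m.sum())
o=get_obs();print(o['tool_pos'])
ct,h=cv2.findContours(m,cv2.RETR_CCOMP,cv2.CHAIN_APPROX_NONE)
for k,q in enumerate(ct):
    if len(q)>25:
        w=wplane(s,q[:,0],.034);print(len(q),h[0][k][3],w.min(0),w.max(0),(w.min(0)+w.max(0))/2)
E
```

```text
2979
[0.59740272 0.07828524 0.05959779]
206 -1 [0.56601051 0.05469466] [0.6188927  0.10107579] [0.59245161 0.07788522]
162 0 [0.58223282 0.06478857] [0.60889485 0.09160891] [0.59556384 0.07819874]
69 0 [0.56999864 0.06653952] [0.57537346 0.08865955] [0.57268605 0.07759954]
```

View pics/wrist4.png

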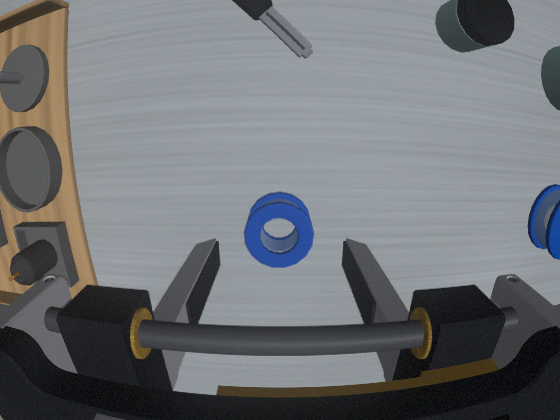

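The spool hole is centred at (279,235), which casts to (.5956,.0782). Its measured size is 26.7 mm, against the true 26. The sinker stands in its bin. I descend and grip.

Converted, 0.02 m is 0.08, 0.008 m is 0.032.

Emit:
nudge_tcp(
  offsets=[
    [0.075, 0.006, 0, 0.08, 0],
    [0.075, 0, 0, 0.08, 0],
    [0.075, 0, 0, 0.032, 0],
    [0.075, 0, 0, 0.016, 0],
    [0.075, 0, 0, 0, 0],
    [0.03, 0, 0, 0, 0],
    [0.03, 0, 0, 0, 0],
    [0.03, 0, 0, 0, 0],
    [0.03, 0, 0, 0, 0],
    [0.03, 0, 0, 0, 0],
    [0.03, 0, 0, 0, 0],
  ],
)

```text
time: 8.88
tool_pos: [0.595, 0.0784, 0.0063]
ee_rot: [-3.141, 0.001, -3.141]
wrist_force: [0.4, 0.4, 2.0]
width: 0.0463
finger_force: 30.0
```

Emit:
nudge_tcp(
  offsets=[
    [0.03, 0, 0, -0.08, 0],
    [0.03, 0, 0, -0.12, 0],
    [0.03, 0, 0, -0.12, 0],
    [0.03, 0, 0, -0.08, 0],
    [0.03, 0, 0, 0, 0],
  ],
)

```text
time: 9.3
tool_pos: [0.5977, 0.0787, 0.1115]
ee_rot: [3.141, 0.011, -3.141]
wrist_force: [0.4, -0.1, 0.1]
width: 0.0464
finger_force: 30.0
```

Converted, 0.03 m is 0.12, -0.0277 m is -0.1108.

Emit:
nudge_tcp(
  offsets=[
    [0.03, 0.0636, -0.1108, 0, 0],
    [0.03, 0.0636, -0.1108, 0, 0],
    [0.03, 0.0636, -0.1108, 0, 0],
    [0.03, 0.0636, -0.1108, 0, 0],
    [0.03, 0.0636, -0.1108, 0, 0],
    [0.03, 0.0636, -0.1108, 0, 0],
    [0.03, 0.0636, -0.1108, 0, 0],
    [0.03, 0.0636, -0.1108, 0, 0],
    [0.03, 0, 0, 0.12, 0],
    [0.03, 0, 0, 0, 0],
    [0.03, 0, 0, 0, 0],
    [0.03, 0, 0, 0, 0],
  ],
)

```text
time: 10.3
tool_pos: [0.4671, -0.1424, 0.0749]
ee_rot: [3.14, -0.001, -3.141]
wrist_force: [0.6, 0.6, 0.9]
width: 0.0466
finger_force: 30.0
```

```bash
python3 - <<'E'
from geo import *
from bench import robot, camrig, get_obs
s=camrig.snapshot('wrist');c=s['color'];cv2.imwrite('pics/wrist5.png',c)
i=c.astype(int);m=comp(i[...,0]>i[...,2]+60,(280,270))
o=get_obs();print(o['tool_pos'],o['ee_rot']);z=o['tool_pos'][2]+.028
ct,h=cv2.findContours(m,cv2.RETR_CCOMP,cv2.CHAIN_APPROX_NONE)
for k,q in enumerate(ct):
    if len(q)>25:
        w=wplane(s,q[:,0],z);print(len(q),h[0][k][3],w.min(0),w.max(0),(w.min(0)+w.max(0))/2)
a=camrig.snapshot('side')['color'][240:350,220:367];b=camrig.snapshot('scene')['color'][110:220,220:367]
cv2.imwrite('pics/m5.png',np.vstack([np.hstack([cv2.resize(x,(400,300),interpolation=2) for x in (a,b)]),np.hstack([cv2.resize(c[130:340,140:420],(400,300),interpolation=2),cv2.resize(c,(400,300))])]))
E
```

```text
[ 0.4677712  -0.14249673  0.07575992] [ 3.14130581e+00  2.46677497e-04 -3.14008797e+00]
265 -1 [ 0.43482584 -0.16422525] [ 0.49034504 -0.11880163] [ 0.46258544 -0.14151344]
130 0 [ 0.45947548 -0.15382605] [ 0.47855596 -0.12880568] [ 0.46901572 -0.14131587]
80 0 [ 0.45382193 -0.15098127] [ 0.46460079 -0.13165946] [ 0.45921136 -0.14132037]
122 0 [ 0.43942674 -0.15673412] [ 0.44895025 -0.12690733] [ 0.44418849 -0.14182073]
```

View pics/m5.png

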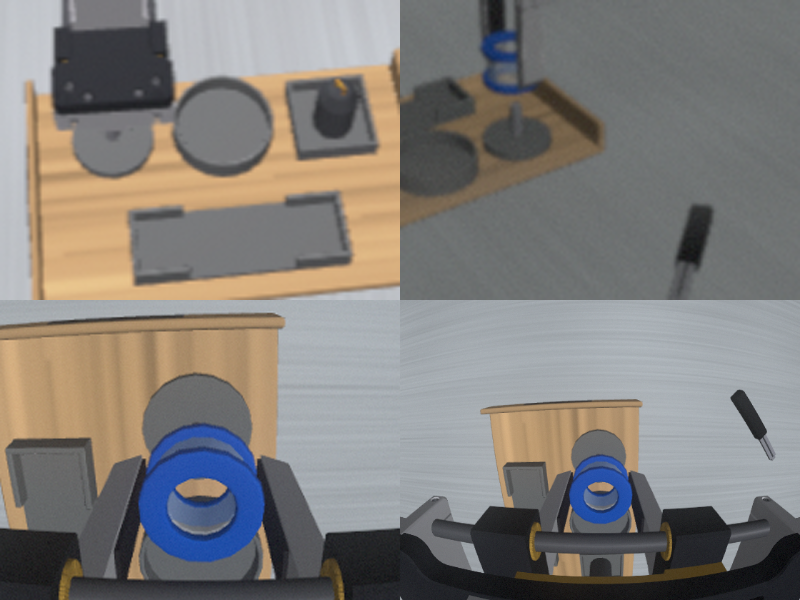

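The spool is upright in the fingers and centred at about (.467,-.1415). The pin is at (.468,-.143), directly below it in the scene view. I lower it.

Converted, 0.015 m is 0.06, 0.01 m is 0.04.

Emit:
nudge_tcp(
  offsets=[
    [0.03, -0.004, -0.004, 0.06, 0],
    [0.03, 0, 0, 0.04, 0],
    [0.03, 0, 0, 0.04, 0],
    [0.03, 0, 0, 0.04, 0],
    [0.03, 0, 0, 0.02, 0],
    [0.03, 0, 0, 0.008, 0],
    [0.03, 0, 0, 0, 0],
    [0.03, 0, 0, 0, 0],
  ],
)

```text
time: 11.12
tool_pos: [0.4686, -0.1443, 0.0237]
ee_rot: [-3.141, 0.001, -3.141]
wrist_force: [-0.8, -0.0, -0.1]
width: 0.0462
finger_force: 30.0
```

Converted, 0.033 m is 0.132, -0.03 m is -0.12.

Emit:
nudge_tcp(
  offsets=[
    [0.03, 0, 0, 0.004, 0],
    [0.065, 0, 0, 0, 0],
    [0.065, 0, 0, 0, 0],
    [0.065, 0, 0, 0, 0],
    [0.065, 0, 0, 0, 0],
    [0.065, 0, 0, -0.08, 0],
    [0.065, 0, 0, -0.12, 0],
    [0.065, 0, 0, -0.12, 0],
    [0.065, 0, 0, -0.12, 0],
    [0.075, 0.012, 0.132, 0, 0],
    [0.075, 0.012, 0.132, 0, 0],
    [0.075, 0.012, 0.132, 0, 0],
    [0.075, 0.012, 0.132, 0, 0],
    [0.075, 0.012, 0.132, 0, 0],
    [0.075, 0.012, 0.132, 0, 0],
    [0.075, 0.012, 0.132, 0, 0],
    [0.075, 0.012, 0.132, 0, 0],
    [0.075, 0.012, 0.132, 0, 0],
    [0.075, 0.012, 0.132, 0, 0],
    [0.075, 0, 0.132, 0, 0],
  ],
)

```text
time: 12.78
tool_pos: [0.4375, 0.2205, 0.1328]
ee_rot: [3.141, 0.001, -3.141]
wrist_force: [0.6, -0.1, 0.3]
width: 0.075
finger_force: 0.0
```

Emit:
nudge_tcp(
  offsets=[
    [0.075, 0, 0, 0.08, 0],
    [0.075, 0, 0, 0.08, 0],
    [0.075, 0, 0, 0.04, 0],
    [0.075, 0, 0, 0, 0],
    [0.075, 0, 0, 0, 0],
    [0.075, 0, 0, 0, 0],
  ],
)

```text
time: 13.28
tool_pos: [0.439, 0.2187, 0.0836]
ee_rot: [3.141, 0.002, 3.141]
wrist_force: [0.6, -0.2, 0.1]
width: 0.0752
finger_force: 0.0
```

Run:
```python
from geo import *
from bench import robot, camrig, get_obs
s=camrig.snapshot('wrist');c=s['color'];cv2.imwrite('pics/wrist6.png',c)
a=camrig.snapshot('side')['color'][240:350,220:367]
o=get_obs();print(o['tool_pos'],o['ee_rot'])
cv2.imwrite('pics/m6.png',np.hstack([cv2.resize(a,(300,300),interpolation=2),cv2.resize(c,(400,300))]))
```

```text
[0.43925133 0.21876641 0.08398317] [3.14057704e+00 2.64190897e-03 3.14090809e+00]
```

View pics/m6.png

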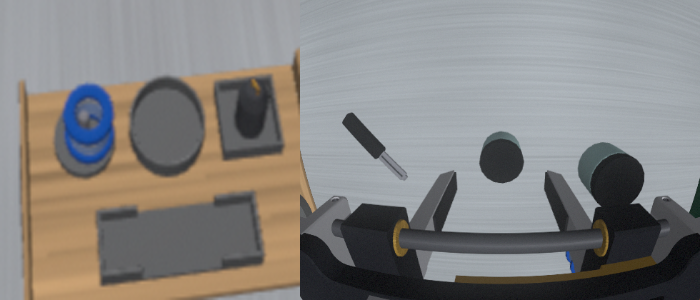

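The spool sits on its seat with the pin in the hole. The jar is between the fingers, with its cap centre near (283,224) in the full wrist image. I check it numerically.

Run:
```python
from geo import *
from bench import robot, camrig, get_obs
s=camrig.snapshot('wrist');c=s['color']
m=comp(c.max(2)<45,(283,226));ct=max(cv2.findContours(m,0,1)[0],key=len)[:,0]
w=wplane(s,ct,.05);print(m.sum(),w.min(0),w.max(0),(w.min(0)+w.max(0))/2)
m=comp(c.max(2)<45,(435,250));ct=max(cv2.findContours(m,0,1)[0],key=len)[:,0]
w=wplane(s,ct,.06);print(m.sum(),w.min(0),w.max(0),(w.min(0)+w.max(0))/2)
```

```text
1 [0.4404053  0.22496627] [0.4404053  0.22496627] [0.4404053  0.22496627]
10521 [0.42267327 0.30898927] [0.58228736 0.43580047] [0.50248032 0.37239487]
```

Run:
```python
from geo import *
from bench import robot, camrig, get_obs
s=camrig.snapshot('wrist');c=s['color']
print(c[224,283],c[190,283])
m=comp(c.max(2)<c[224,283].max()+14,(283,226));ct=max(cv2.findContours(m,0,1)[0],key=len)[:,0]
w=wplane(s,ct,.05);print(m.sum(),w.min(0),w.max(0),(w.min(0)+w.max(0))/2)
print(wplane(s,[(283,255),(283,224)],.05))
```

```text
[52 50 47] [103 103  87]
2902 [0.41081786 0.19988813] [0.45562482 0.24160375] [0.43322134 0.22074594]
[[0.45562189 0.2214898 ]
 [0.43212331 0.22148016]]
```

The cap casts to about (.434,.221), 3-5 mm from the TCP, so I shift slightly. I grip with the TCP 18-19 mm up so the fingers clear the cup rim.

Converted, 0.02 m is 0.08, 0.002 m is 0.008.

Emit:
nudge_tcp(
  offsets=[
    [0.075, 0.014, 0.008, 0.08, 0],
    [0.075, 0, 0, 0.08, 0],
    [0.075, 0, 0, 0.06, 0],
    [0.075, 0, 0, 0.04, 0],
    [0.075, 0, 0, 0, 0],
    [0.03, 0, 0, 0, 0],
    [0.03, 0, 0, 0, 0],
    [0.03, 0, 0, 0, 0],
    [0.03, 0, 0, 0, 0],
    [0.03, 0, 0, 0, 0],
    [0.03, 0, 0, 0, 0],
    [0.03, 0, 0, 0, 0],
  ],
)

```text
time: 14.48
tool_pos: [0.4353, 0.2209, 0.0183]
ee_rot: [3.141, 0.002, -3.141]
wrist_force: [-0.8, -0.5, 3.7]
width: 0.0435
finger_force: 30.0
```

Emit:
nudge_tcp(
  offsets=[
    [0.03, 0, 0, -0.04, 0],
    [0.03, 0, 0, -0.08, 0],
    [0.03, 0, 0, -0.12, 0],
    [0.03, 0, 0, -0.12, 0],
    [0.03, 0, 0, -0.04, 0],
    [0.03, 0, 0, 0, 0],
    [0.03, 0, 0, 0, 0],
  ],
)

```text
time: 15.07
tool_pos: [0.4345, 0.2208, 0.1171]
ee_rot: [3.141, 0.0, -3.141]
wrist_force: [-0.6, -1.0, -2.1]
width: 0.0435
finger_force: 30.0
```

Converted, -0.026 m is -0.104, -0.008 m is -0.032.

Emit:
nudge_tcp(
  offsets=[
    [0.03, -0.016, -0.052, 0, 0],
    [0.03, -0.032, -0.104, 0, 0],
    [0.03, -0.032, -0.104, 0, 0],
    [0.03, -0.032, -0.104, 0, 0],
    [0.03, -0.032, -0.104, 0, 0],
    [0.03, -0.032, -0.104, 0, 0],
    [0.03, -0.032, -0.104, 0, 0],
    [0.03, -0.032, -0.104, 0, 0],
    [0.03, -0.032, -0.104, 0, 0],
    [0.03, -0.032, -0.104, 0, 0],
    [0.03, -0.032, -0.104, 0, 0],
    [0.03, -0.032, -0.104, 0, 0],
    [0.03, -0.032, -0.104, 0, 0],
    [0.03, -0.032, -0.104, 0, 0],
    [0.03, -0.018, -0.048, 0, 0],
    [0.03, 0, 0, 0.08, 0],
    [0.03, 0, 0, 0.08, 0],
    [0.03, 0, 0, 0, 0],
    [0.03, 0, 0, 0, 0],
    [0.03, 0, 0, 0, 0],
  ],
)

```text
time: 16.73
tool_pos: [0.547, -0.1415, 0.0773]
ee_rot: [3.141, -0.001, -3.141]
wrist_force: [-0.1, 0.6, 0.0]
width: 0.0435
finger_force: 30.0
```

Run:
```python
from geo import *
from bench import robot, camrig, get_obs
s=camrig.snapshot('wrist');c=s['color'];cv2.imwrite('pics/wrist7.png',c)
a=camrig.snapshot('side')['color'][240:350,220:367]
o=get_obs();print(o['tool_pos'],o['ee_rot'])
cv2.imwrite('pics/m7.png',np.hstack([cv2.resize(a,(300,300),interpolation=2),cv2.resize(c,(400,300))]))
```

```text
[ 0.54796968 -0.14190884  0.07869456] [-3.14110802e+00  1.94038945e-03 -3.14075965e+00]
```

View pics/m7.png

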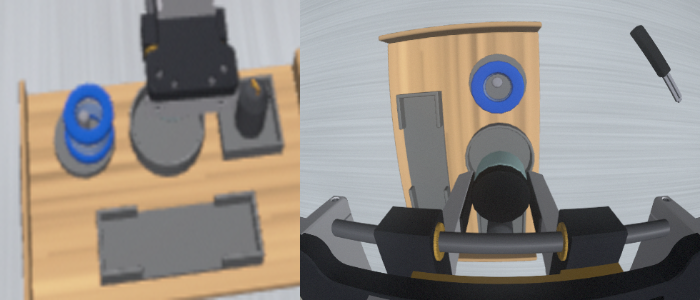

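The jar is upright over the cup, and the spool hole is centred on its pin. I lower gently.

Converted, 0.015 m is 0.06, 0.012 m is 0.048.

Emit:
nudge_tcp(
  offsets=[
    [0.03, 0, 0, 0.06, 0],
    [0.03, 0, 0, 0.048, 0],
    [0.03, 0, 0, 0.04, 0],
    [0.03, 0, 0, 0.024, 0],
    [0.03, 0, 0, 0.012, 0],
    [0.03, 0, 0, 0.004, 0],
    [0.03, 0, 0, 0.004, 0],
    [0.03, 0, 0, 0, 0],
    [0.03, 0, 0, 0, 0],
    [0.03, 0, 0, 0, 0],
  ],
)

```text
time: 17.67
tool_pos: [0.5474, -0.1421, 0.0304]
ee_rot: [3.142, 0.0, -3.141]
wrist_force: [-4.3, 1.6, 6.0]
width: 0.0435
finger_force: 30.0
```

Light contact at 6 N means the jar is seated. I release, rise, move to the file and turn to its axis.

Converted, -0.03 m is -0.12, -0.02 m is -0.08.

Emit:
nudge_tcp(
  offsets=[
    [0.055, 0, 0, 0, 0],
    [0.055, 0, 0, 0, 0],
    [0.055, 0, 0, 0, 0],
    [0.055, 0, 0, 0, 0],
    [0.055, 0, 0, -0.08, 0],
    [0.055, 0, 0, -0.12, 0],
    [0.055, 0, 0, -0.12, 0],
    [0.055, 0, 0, -0.12, 0],
  ],
)

```text
time: 18.33
tool_pos: [0.547, -0.1421, 0.14]
ee_rot: [3.141, -0.001, -3.141]
wrist_force: [0.5, -0.4, 0.6]
width: 0.0549
finger_force: 0.0
```

Emit:
nudge_tcp(
  offsets=[
    [0.055, 0.0608, 0.0972, 0, 0],
    [0.055, 0.0608, 0.0972, 0, 0],
    [0.055, 0.0608, 0.0972, 0, 0],
    [0.055, 0.0608, 0.0972, 0, 0],
    [0.055, 0.0608, 0.0972, 0, 0],
    [0.055, 0.0608, 0.0972, 0, 0],
    [0.055, 0.0608, 0.0972, 0, 0],
    [0.055, 0.0608, 0.0972, 0, 0],
    [0.055, 0, 0, 0, -0.0352],
    [0.055, 0, 0, 0, -0.0352],
    [0.055, 0, 0, 0, -0.0352],
    [0.055, 0, 0, 0.08, -0.0352],
    [0.055, 0, 0, 0.12, -0.0352],
    [0.055, 0, 0, 0.12, -0.0352],
    [0.055, 0, 0, 0, -0.0352],
    [0.055, 0, 0, 0, 0],
    [0.055, 0, 0, 0, 0],
    [0.055, 0, 0, 0, 0],
  ],
)

```text
time: 19.83
tool_pos: [0.4267, 0.0522, 0.0606]
ee_rot: [-3.14, 0.002, -2.37]
wrist_force: [0.3, 0.1, 0.5]
width: 0.0549
finger_force: 0.0
```

Run:
```python
from geo import *
from bench import robot, camrig, get_obs
s=camrig.snapshot('wrist');c=s['color'];cv2.imwrite('pics/wrist8.png',c)
a=camrig.snapshot('side')['color'][240:350,220:367]
o=get_obs();print(o['tool_pos'],o['ee_rot'])
cv2.imwrite('pics/m8.png',np.hstack([cv2.resize(a,(300,300),interpolation=2),cv2.resize(c,(400,300))]))
```

```text
[0.42676076 0.05221722 0.06079458] [-3.13959217e+00  2.15769058e-03 -2.36866662e+00]
```

View pics/m8.png

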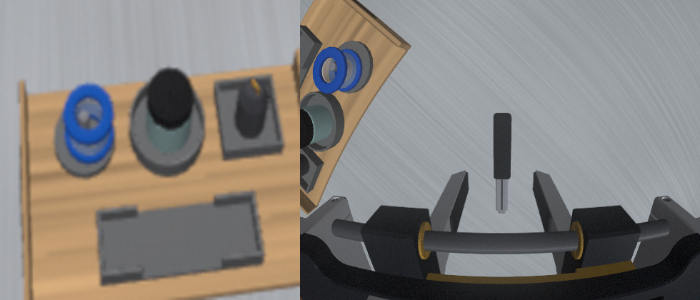

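The jar stands in the cup. The file lies along the tool's x axis between the fingers, with the handle from (502,113) to (502,179) and the tip at (502,213) in the montage. I cast those points into tool axes.

Run:
```python
from geo import *
from bench import robot, camrig, get_obs
s=camrig.snapshot('wrist');o=get_obs();y=o['ee_rot'][2];p=o['tool_pos']
f=lambda u,v:((u-300)*1.4,v*1.4)
for q,z in ((f(502.5,113),.014),(f(502,179),.014),(f(502,213),.004)):
    w=wplane(s,[q],z)[0];d=w-p[:2];print(w,'tool xy',d@[np.cos(y),np.sin(y)],d@[np.sin(y),-np.cos(y)])
```

```text
[0.38906186 0.01903746] tool xy 0.05003972287878519 0.0024738176809237684
[0.43918719 0.06727872] tool xy -0.01952696706854469 0.001980073292734077
[0.47398752 0.10137881] tool xy -0.06824935327751952 0.0020722245701785616
```

The TCP is 8 mm behind the file origin on the handle, as planned. I descend and grip.

The rows are not in the units I measure in: shifts go in shares of 0.25 m and turns go in shares of 180 degrees. I convert before sending: 0.02 m is 0.08, 0.002 m is 0.008.

Emit:
nudge_tcp(
  offsets=[
    [0.055, 0, 0.008, 0.08, 0],
    [0.055, 0, 0, 0.08, 0],
    [0.055, 0, 0, 0.04, 0],
    [0.055, 0, 0, 0.02, 0],
    [0.055, 0, 0, 0.008, 0],
    [0.055, 0, 0, 0, 0],
    [0.01, 0, 0, 0, 0],
    [0.01, 0, 0, 0, 0],
    [0.01, 0, 0, 0, 0],
    [0.01, 0, 0, 0, 0],
    [0.01, 0, 0, 0, 0],
    [0.01, 0, 0, 0, 0],
    [0.01, 0, 0, 0, 0],
    [0.01, 0, 0, 0, 0],
  ],
)

```text
time: 21.15
tool_pos: [0.4245, 0.0536, 0.0027]
ee_rot: [-3.141, 0.0, -2.367]
wrist_force: [0.1, 0.7, 1.2]
width: 0.0176
finger_force: 30.0
```

Emit:
nudge_tcp(
  offsets=[
    [0.01, 0, 0, -0.08, 0],
    [0.01, 0, 0, -0.12, 0],
    [0.01, 0, 0, -0.12, 0],
    [0.01, 0, 0, -0.08, 0.0341],
    [0.01, 0, 0, 0, 0.0341],
    [0.01, 0, 0, 0, 0.0341],
    [0.01, 0, 0, 0, 0.0341],
    [0.01, 0, 0, 0, 0.0341],
    [0.01, 0, 0, 0, 0.0341],
    [0.01, 0, 0, 0, 0.0341],
    [0.01, 0, 0, 0, 0],
    [0.01, 0, 0, 0, 0],
  ],
)

```text
time: 22.15
tool_pos: [0.4239, 0.0537, 0.1021]
ee_rot: [3.141, -0.001, -3.113]
wrist_force: [-0.8, 0.7, -1.0]
width: 0.0176
finger_force: 30.0
```

Converted, 0.03 m is 0.12, -0.0284 m is -0.1136.

Emit:
nudge_tcp(
  offsets=[
    [0.01, -0.044, -0.1136, 0, 0],
    [0.01, -0.044, -0.1136, 0, 0],
    [0.01, -0.044, -0.1136, 0, 0],
    [0.01, -0.044, -0.1136, 0, 0],
    [0.01, -0.044, -0.1136, 0, 0],
    [0.01, -0.044, -0.1136, 0, 0],
    [0.01, -0.044, -0.1136, 0, 0],
    [0.01, -0.044, -0.1136, 0, 0],
    [0.01, -0.044, -0.1136, 0, 0],
    [0.01, -0.044, -0.1136, 0, 0],
    [0.01, 0, 0, 0.12, 0],
    [0.01, 0, 0, 0.08, 0],
    [0.01, 0, 0, 0, 0],
    [0.01, 0, 0, 0, 0],
    [0.01, 0, 0, 0, 0],
  ],
)

```text
time: 23.4
tool_pos: [0.5419, -0.2275, 0.0535]
ee_rot: [-3.141, 0.001, -3.115]
wrist_force: [-0.0, -0.4, -0.3]
width: 0.0179
finger_force: 30.0
```

Run:
```python
from geo import *
from bench import robot, camrig, get_obs
s=camrig.snapshot('wrist');c=s['color'];cv2.imwrite('pics/wrist9.png',c)
a=camrig.snapshot('side')['color'][240:360,220:380]
o=get_obs();print(o['tool_pos'],o['ee_rot'])
cv2.imwrite('pics/m9.png',np.hstack([cv2.resize(a,(400,300),interpolation=2),cv2.resize(c,(400,300))]))
```

```text
[ 0.5425625  -0.22770658  0.05457925] [-3.13989376  0.00314529 -3.11504195]
```

View pics/m9.png

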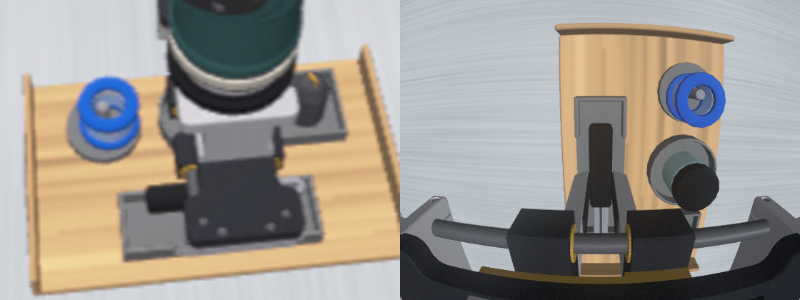

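The file is over the trough, with the handle at column 600 in the middle of the trough's 575-626. I lower it.

Converted, 0.015 m is 0.06, 0.01 m is 0.04.

Emit:
nudge_tcp(
  offsets=[
    [0.01, 0, 0, 0.06, 0],
    [0.01, 0, 0, 0.04, 0],
    [0.01, 0, 0, 0.032, 0],
    [0.01, 0, 0, 0.016, 0],
    [0.01, 0, 0, 0.008, 0],
    [0.01, 0, 0, 0, 0],
    [0.01, 0, 0, 0, 0],
    [0.01, 0, 0, 0, 0],
  ],
)

```text
time: 24.17
tool_pos: [0.5412, -0.2271, 0.0147]
ee_rot: [3.141, -0.0, -3.116]
wrist_force: [-3.0, 2.8, 5.7]
width: 0.0178
finger_force: 30.0
```

Converted, -0.03 m is -0.12, -0.02 m is -0.08.

Emit:
nudge_tcp(
  offsets=[
    [0.036, 0, 0, 0, 0],
    [0.036, 0, 0, 0, 0],
    [0.036, 0, 0, 0, 0],
    [0.036, 0, 0, 0, 0],
    [0.036, 0, 0, -0.04, 0],
    [0.036, 0, 0, -0.08, 0],
    [0.036, 0, 0, -0.12, 0],
    [0.036, 0, 0, -0.12, 0],
    [0.036, 0, 0, -0.12, 0],
    [0.036, 0, 0, -0.12, 0],
    [0.036, 0.12, 0, 0, 0],
    [0.036, 0.12, 0, 0, 0],
    [0.036, 0.12, 0, 0, 0],
    [0.036, 0.12, 0, 0, 0],
    [0.036, 0.12, 0, 0, 0],
    [0.036, 0.12, 0, 0, 0],
    [0.036, 0, 0, 0, 0],
    [0.036, 0, 0, 0, 0],
  ],
)

```text
time: 25.67
tool_pos: [0.361, -0.2323, 0.1645]
ee_rot: [-3.14, 0.002, -3.118]
wrist_force: [0.9, -0.2, 0.2]
width: 0.036
finger_force: 0.0
```

Run:
```python
from geo import *
from bench import robot, camrig, get_obs
a=camrig.snapshot('side')['color'];c=camrig.snapshot('scene')['color']
i=a.astype(int)
m=comp(i[...,0]>i[...,2]+60,(262,275));print('spool side',circle('side',m,.050,.024),'(side bias about y-3mm)')
for n,im,s,z in (('lspool',i[...,0]>i[...,2]+60,(301,118),.034),('ljar',i.max(2)<75,(249,114),.06)): print(n,circle('side',comp(im,s),z,.034 if n=='lspool' else .032))
cv2.imwrite('pics/m10.png',np.hstack([cv2.resize(a[245:365,220:380],(400,300),interpolation=2),cv2.resize(c[110:230,145:305],(400,300),interpolation=2)]))
```

```text
spool side (array([ 0.47131997, -0.14642229]), np.float64(1.1726829651746509)) (side bias about y-3mm)
lspool (array([0.59597708, 0.34783648]), np.float64(1.2000655060079737))
ljar (array([0.45902914, 0.33871142]), np.float64(1.4863272690796288))
```

View pics/m10.png

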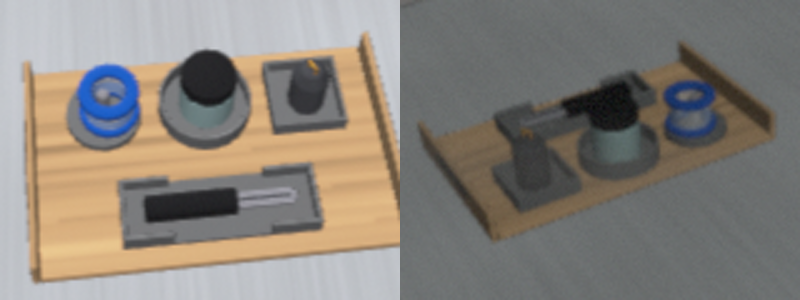

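All four items sit in their holders. The file spans columns 145-297, centred in the trough's 120-321. The large spool and jar have not moved. I hand the job in.

```bash
python3 -c "
from bench import robot, camrig, get_obs
print(robot.close_job())"
```

```text
the job is handed in; nothing more can be done
None
```

The caddy is packed and handed in at about 26 s of the 109 s allowed: spool on the spindle, jar in the cup, sinker in the bin and file flat in the trough, all released, with the large spool and jar left in place; the judge returned no verdict.

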